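# Refit burner cap and gas knob, hold the knob in

## Robot

A 6-joint arm with a two-finger parallel gripper is mounted at the origin on a cart in front of the work surface, level with it; the furniture and walls round the work are solid. World frame = base frame: x ahead of the robot, y to its left, z up, the work surface at z = 0. Lengths are in m, angles in rad, forces in N, time in s.
With the tool pointing down it reaches from about 0.25 to 0.725 m from the base axis. Payload 4 kg.
Tool frame: the origin (TCP) lies midway between the tips of the shut fingers; the grasp point (between the pads) lies bot.tcp_to_grasp behind it (bot.tcp_to_grasp is the distance from the TCP to the grasp point, in m); z points along the fingers, y is the line along which they close (so a half turn about z gives the same grasp; the last joint's range is limited). The gripper opens to 85 mm and grips with 20 to 120 N. Pads are 22 mm wide; open, the fingers measure 114 mm over their backs; the gripper's body (76 mm by 85 mm) begins 54 mm behind the grasp point. The pads swing forward as they close: fully open they stand 13 mm farther back than shut.
Start: joints at [-1.274, 0.241, 0.005, 1.335, 0, 1.571], TCP at [0.146, -0.478, 0.231] pointing down, gripper open.
Joint ranges: [-2.72, 2.72], [-1.05, 1.87], [-1.09, 1.28], [-1.99, 2.15], [-1.42, 1.44], [-3.14, 3.14]. Speed limits (rad/s): [2.79, 2.79, 3.14, 3.14, 3.14, 3.14].

## Interface

Orientations are given as a unit quaternion [x, y, z, w].
In Python, from workcell import readout, camera, bot gives the robot as it stands. The module is installed in compiled form; this text tells all that it offers.
- The arm moves only by the tool jog_arm, never from a script. Its argument "motion" is a list of rows, each an object of numbers: "x", "y", "z": the shift along the tool's x, y, z in mm; "spin": the turn about the tool's z in degrees; "fingers": the closure, from -1 (fully open) to 1 (shut). A call has 1 to 8 rows; each row is the pose to reach, as a shift and turn from the pose commanded when the call began, along the tool's axes at that moment; what a row does not reach only later rows make up. A row lasts 1/8 s, in which the tool goes at most 62.5 mm and 10.7 degrees, less where a joint would pass 70% of its speed; a pose out of reach is approached as far as the arm can. A call with a gripper value outside its range is refused whole. The fingers move at their own pace and stop on an object; the grip force is fixed at half the most. Time passes only in rows, so rows that repeat a pose let the fingers close. It gives the time, the measured TCP pose, the force, the opening and the grip force at its end, in the units of the state.
- readout.get_obs(): the state, without advancing time (a new reading comes with each control period).
- camera(name): name is "side" or "top" or "wrist"; returns a dict with "pixels" (480x640x3 uint8, red, green, blue), "K" (3x3 intrinsics, pixels), "rvec" (rotation vector, rad) and "tvec" (3), from world to camera coordinates, as OpenCV has them. Camera axes: x right, y down, z forward; pixel columns grow to the right and rows downward; lengths in m; the calibration is good to about 2 mm. A picture is of the moment at which its call begins. There is no depth.
- bot.job_done(): hands the job in; it is judged then, once.
The state is a dict: "clock": time; "joint_pos": joint angles; "joint_vel": joint speeds; "tau": joint torques, N m; "eef_pos": TCP position; "tool_rot": TCP orientation; "ft_force": force on the tool from outside, world axes, zero at the start; "ft_torque": the same for the moment, N m; "grip_width": finger opening in m; "grasp_force": force on a finger pad.
Only numpy, scipy, OpenCV 4.12 (cv2) and the standard library are available. Lean on these libraries where they do the work, as an engineer would, in place of code of your own. Each camera call takes 0.05 s, during which the arm holds its last target. There are 200 camera calls.

## Task

The small gas hob has been washed: first set the round burner cap back into the burner crown so that it sits flat, and let go of it, without pushing the gas tap in before the cap is on. Then turn the control knob so that its D-shaped hole matches the D-shaped tap spindle, push it right home and keep it pressed well in against the spring, as when lighting the burner. Finish with the gripper still holding the knob pressed in, and do not knock over the oil bottle or the pepper mill.

Things in the scene. Friction and masses are not known exactly. Their poses are not given: they have to be found in the camera images.
- cap_rim (a point): Loose burner cap: dark disc 60 mm across, vertical rim 6.5 mm thick (grip it there), low dome on top, locating plug 40 mm across and 8 mm deep below; 19 mm high, 0.12 kg. Starts plug down on the worktop. This point: on its axis, 11.5 mm above the plug's underside, 3.5 mm above the rim's underside; z up.
- burner_seat (a point): Centre of the top edge of the burner crown: aluminium ring on the fixed hob (220x280 mm, deck 58 mm above the worktop), 52 mm outside, 20 mm high over the deck, recess 43 mm across and 10 mm deep for the plug. The seated cap's rim lies on this edge: cap_rim is then 3.5 mm above this point. Igniter pins up to 12 mm high stand 33 mm from its axis.
- knob_bar (a point): Loose black knob, skirt (44 mm wide, 12.5 high) down, finger bar above: 13 wide (y), 39 long (x), 20.5 high; total 33 mm, 45 g. Point: on the axis, half-way up the bar, 23 mm above the underside; fingertips go at most 10 mm below it (skirt). x: along the bar to its pointed, white-lined nose. D hole in the underside: 11 mm deep, 11.2 across, flat on the nose side, 3.1 mm off axis.
- spindle_tip (a point): Centre of the top of the upright brass tap spindle, front right on the hob, 20 mm above the deck when out: D-shaft, 10 mm diameter, end chamfer 1.3 mm, flat 2.5 mm off axis. x points from the axis out through the flat. It does not turn: the knob fits only with its x along this x, within 0.14 rad. Knob home: knob_bar 12 mm above this point. Rosette round it 40 mm across, 2 mm high.
- spindle (a joint): How far the tap spindle is pressed in, in m: 0 out, 0.006 fully in (hard stop). A spring pushes it out with 5 N at 0, rising to 10 N at 0.006.
- oil_bottle: Full bottle of oil, 56 mm across and 214 mm high, standing at the left wall; origin at the centre of its foot, z up.
- pepper_mill: Wooden pepper mill, 58 mm across and 160 mm high, standing at the left wall behind the bottle; origin at the centre of its foot, z up.

How it is judged:
On the way, in this order (a step that is already met when the one before it is completed fails the run):
1. the burner cap sits flat in the burner crown and is let go (z of cap_rim in the frame of burner_seat below 0.0055 m and horizontal distance between cap_rim and burner_seat below 0.004 m and angle between cap_rim's own z axis and vertical below 0.06 rad and contact force between the fingers and cap below 0.3 N), for 0.2 s.
2. the knob is home on the D-shaped spindle (z of knob_bar in the frame of spindle_tip below 0.0145 m and horizontal distance between knob_bar and spindle_tip below 0.004 m), for 0.2 s.
At the end, for the whole second after the job is handed in: Cap's rim flat on the crown (2 mm height, 4 mm centre, 0.06 rad). Knob home on the spindle (2.5 mm of full depth, 4 mm of axis, flats within 0.2 rad), still held by the gripper (over 2 N) with the spindle pressed in more than 4 of its 6 mm, through the last second (all of step 2 and z of cap_rim in the frame of burner_seat below 0.0055 m and horizontal distance between cap_rim and burner_seat below 0.004 m and angle between cap_rim's own z axis and vertical below 0.06 rad and z of knob_bar in the frame of spindle_tip above 0.009 m and angle between the x axis of knob_bar and the x axis of spindle_tip, either way round below 0.2 rad and value of joint spindle above 0.004 m and contact force between the fingers and knob above 2 N); the arm keeps its last pose, push and grip.
It fails at once if the gas tap was pushed in (more than 3 mm) before the cap was on the burner (value of joint spindle above 0.003 m and distance between cap_rim and burner_seat above 0.012 m).
It fails at once if the oil bottle was knocked over (angle between oil_bottle's own z axis and vertical above 0.5 rad).
It fails at once if the pepper mill was knocked over (angle between pepper_mill's own z axis and vertical above 0.5 rad).
It also fails if it takes over 54 s, if anything falls off the work surface, if the arm or the gripper's body presses on something with over 40 N, if the wrist force passes 120 N, or if a joint passes its speed limit or range.

## Working session

There is one attempt and no reset: what is moved stays moved. The work goes in short steps, Python scripts to look and compute and a tool call to move; the robot and the scene stay as the last step left them, time stands still between calls to the robot, and variables do not carry over. Pictures are saved under pics/ and viewed, at most 10 in all, crops included, and the job is handed in when it is done.

Besides the shell and the picture viewer there is one more tool, called by a JSON object that holds its "api" and its "payload". jog_arm: Moves the arm, as the interface text tells. Its arguments: {"type":"object","properties":{"motion":{"type":"array"}},"required":["motion"]}

```bash
mkdir -p pics; python3 - <<'E'
from workcell import readout,camera,bot
import cv2,numpy as np,pickle
d={}
for n in("side","top"):
    c=camera(n);d[n]=c;cv2.imwrite(f"pics/{n}0.png",c["pixels"][...,::-1]);print(n,c["K"],c["rvec"],c["tvec"])
pickle.dump(d,open("c0.pkl","wb"))
o=readout.get_obs();print(o["clock"],o["eef_pos"],o["tool_rot"],o["grip_width"],bot.tcp_to_grasp)
E
```

```text
side [[502.33400073   0.         322.07980104]
 [  0.         502.33400073 239.52909505]
 [  0.           0.           1.        ]] [ 1.25289921 -1.94806148  1.16285125] [0.25659004 0.29844679 0.79165657]
top [[519.45764657   0.         319.1512469 ]
 [  0.         519.45764657 235.06949925]
 [  0.           0.           1.        ]] [ 2.21629441 -2.16037283  0.0854359 ] [0.03044544 0.5318343  1.27984405]
0.1 [ 0.14606093 -0.47759293  0.23050742] [ 9.89009464e-01  1.47849238e-01 -1.21758643e-04 -9.31779020e-04] 0.08549094680253339 0.0187
```

View pics/top0.png

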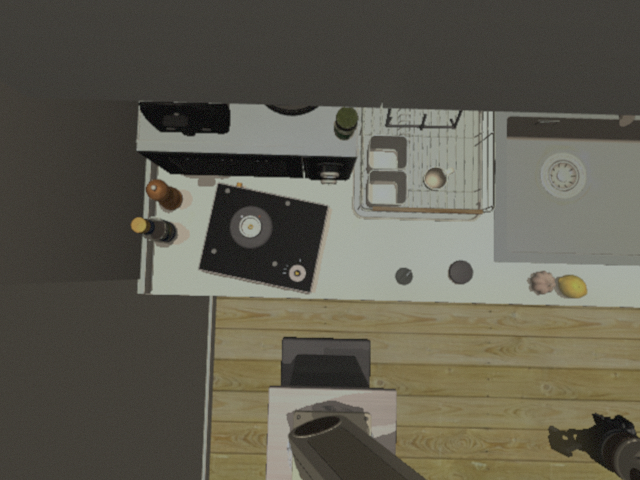

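View pics/side0.png

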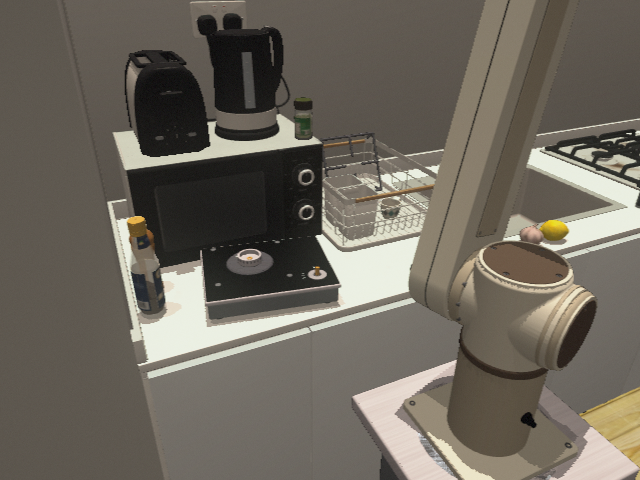

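The top view shows the burner crown near (250,227), the spindle (297,272), the knob (404,275) and the cap (460,272). The bottle and mill are at the left wall, near (160,232) and (165,195). Next I'll work out positions and zoom in.

```bash
cat > h.py <<'E'
import numpy as np,cv2
def ray(c,u,v,z):
    "world point of pixel at height z"
    R=cv2.Rodrigues(np.array(c["rvec"],float))[0];o=-R.T@np.array(c["tvec"],float).ravel()
    K=np.array(c["K"]);d=R.T@np.linalg.solve(K,[u,v,1.]);return o+d*(z-o[2])/d[2]
def proj(c,p): return cv2.projectPoints(np.atleast_2d(np.array(p,float)),np.array(c["rvec"],float),np.array(c["tvec"],float),np.array(c["K"]),None)[0].reshape(-1,2)
E
python3 - <<'E'
import pickle,cv2,numpy as np
from h import *
d=pickle.load(open("c0.pkl","rb"));t=d["top"];p=t["pixels"][...,::-1]
for n,u,v,z in[("seat",250,227,.078),("spin",297,272,.078),("knob",404,275,.033),("cap",460,272,.015)]:print(n,ray(t,u,v,z).round(4))
f=lambda u,v,s:cv2.resize(p[v-s:v+s,u-s:u+s],(400,400),interpolation=cv2.INTER_CUBIC)
cv2.imwrite("pics/crop.png",np.hstack([f(297,272,16),f(404,275,16)]))
E
```

```text
seat [0.5417 0.2098 0.078 ]
spin [0.4375 0.0947 0.078 ]
knob [ 0.4367 -0.1672  0.033 ]
cap [ 0.4477 -0.3103  0.015 ]
```

View pics/crop.png

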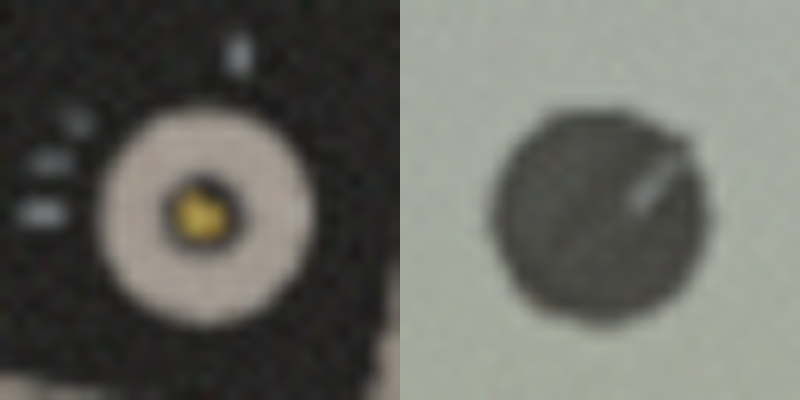

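The left crop is the spindle: the flat's direction isn't clear at this resolution. The right crop is the knob, with its nose line pointing to the upper right, a yaw of about -45°. I'll move over the cap.

{"api": "jog_arm", "payload": {"motion": [{"x": 56,"y": -12,"z": 6},{"x": 112,"y": -24,"z": 13},{"x": 168,"y": -36,"z": 20},{"x": 225,"y": -48,"z": 26},{"x": 280,"y": -60,"z": 33},{"x": 338,"y": -72,"z": 40},{"x": 338,"y": -72,"z": 40},{"x": 338,"y": -72,"z": 40}]}}

```text
validation failed for argument at $.mo...
```

```bash
python3 - <<'E'
from workcell import readout,camera,bot
import cv2,pickle
c=camera("wrist");pickle.dump(c,open("w1.pkl","wb"));cv2.imwrite("pics/w1.png",c["pixels"][...,::-1])
o=readout.get_obs();print(o["clock"],o["eef_pos"],o["tool_rot"],o["ft_force"])
E
```

```text
0.15 [ 0.14609593 -0.47766615  0.23061758] [ 9.89009567e-01  1.47849240e-01 -1.16349293e-04 -8.15310814e-04] [-1.26753285 -0.45910949 -0.76427895]
```

View pics/w1.png

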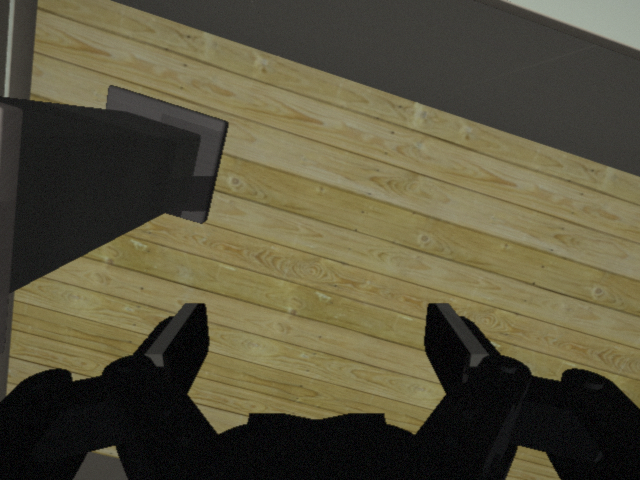

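The move was refused, so this picture only shows the floor, with the fingers in the lower half. Image up is tool +x. I'll retry with every field filled in.

{"api": "jog_arm", "payload": {"motion": [{"x": 56,"y": -12,"z": 6,"spin": 0,"fingers": -1},{"x": 112,"y": -24,"z": 13,"spin": 0,"fingers": -1},{"x": 168,"y": -36,"z": 20,"spin": 0,"fingers": -1},{"x": 225,"y": -48,"z": 26,"spin": 0,"fingers": -1},{"x": 280,"y": -60,"z": 33,"spin": 0,"fingers": -1},{"x": 338,"y": -72,"z": 40,"spin": 0,"fingers": -1},{"x": 338,"y": -72,"z": 40,"spin": 0,"fingers": -1},{"x": 338,"y": -72,"z": 40,"spin": 0,"fingers": -1}]}}

```text
clock: 1.15
eef_pos: [0.4479, -0.3102, 0.1908]
tool_rot: [0.989, 0.148, -0.001, -0.0]
ft_force: [0.1, -0.2, 0.1]
grip_width: 0.0857
grasp_force: 0.0
```

```bash
cat > look.py <<'E'
import sys,cv2,pickle
from workcell import readout,camera
n=sys.argv[1];c=camera(sys.argv[2] if len(sys.argv)>2 else "wrist");pickle.dump(c,open(n+".pkl","wb"));cv2.imwrite(f"pics/{n}.png",c["pixels"][...,::-1])
o=readout.get_obs();print(o["clock"],o["eef_pos"],o["ft_force"])
E
python3 look.py w2
```

```text
1.2 [ 0.44750707 -0.31072505  0.19110595] [-0.44470463  0.01871667  0.06239919]
```

View pics/w2.png

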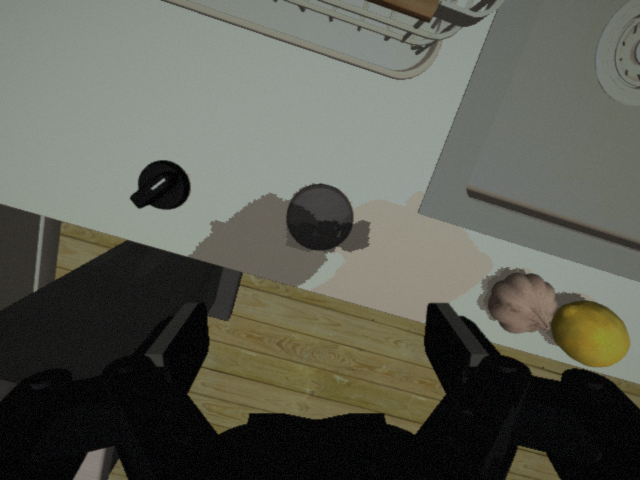

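The cap is at (320,216) with a radius of 33 px, and the knob at (163,185) has its white line pointing to the upper right.

```bash
python3 - <<'E'
import pickle,cv2,numpy as np
from h import *
c=pickle.load(open("w2.pkl","rb"));t=pickle.load(open("c0.pkl","rb"))["top"]
R=cv2.Rodrigues(np.array(c["rvec"],float))[0];print("cam",(-R.T@np.array(c["tvec"],float).ravel()).round(4), "K",c["K"][0])
g=cv2.GaussianBlur(cv2.cvtColor(c["pixels"],cv2.COLOR_RGB2GRAY),(5,5),1)
for a in[(240,150,400,280,28,40),(120,150,210,220,20,32)]:
    h=cv2.HoughCircles(g[a[1]:a[3],a[0]:a[2]],cv2.HOUGH_GRADIENT_ALT,1,30,param1=60,param2=.6,minRadius=a[4],maxRadius=a[5]);print(h if h is None else h+[a[0],a[1],0])
print("cap",ray(c,320,216.5,.0115).round(4),"diam",np.linalg.norm(ray(c,287,216,.0115)-ray(c,353,216,.0115)))
k=[.4367,-.1672]
print("knob skirt",ray(c,164,184,.008).round(4))
a,b=ray(c,152,190,.033),ray(c,167,180,.033);print("line",a,b,np.degrees(np.arctan2(*(b-a)[[1,0]])))
E
```

```text
cam [ 0.5173 -0.2888  0.333 ] K [367.18963662   0.         316.24385342]
[[[319.         218.          32.96889114]]]
[[[163.         186.          24.52633476]]]
cap [ 0.4498 -0.3127  0.0115] diam 0.05903585333020236
knob skirt [ 0.4368 -0.1727  0.008 ]
line [ 0.43524534 -0.17314243  0.033     ] [ 0.44688488 -0.18339904  0.033     ] -41.386075652243015
```

{"api": "jog_arm", "payload": {"motion": [{"x": 1,"y": 2.5,"z": 55,"spin": 0,"fingers": -1},{"x": 1,"y": 2.5,"z": 110,"spin": 0,"fingers": -1},{"x": 1,"y": 2.5,"z": 155,"spin": 0,"fingers": -1},{"x": 1,"y": 2.5,"z": 180,"spin": 0,"fingers": -1},{"x": 1,"y": 2.5,"z": 190,"spin": 0,"fingers": -1},{"x": 1,"y": 2.5,"z": 194,"spin": 0,"fingers": -1},{"x": 1,"y": 2.5,"z": 194,"spin": 0,"fingers": -1},{"x": 1,"y": 2.5,"z": 194,"spin": 0,"fingers": -1}]}}

```text
clock: 2.2
eef_pos: [0.4509, -0.3132, -0.0014]
tool_rot: [0.989, 0.148, 0.001, 0.001]
ft_force: [-0.1, 1.3, -0.4]
grip_width: 0.0856
grasp_force: 0.0
```

{"api": "jog_arm", "payload": {"motion": [{"x": 0,"y": 0,"z": 0,"spin": 0,"fingers": 0},{"x": 0,"y": 0,"z": 0,"spin": 0,"fingers": 0.5},{"x": 0,"y": 0,"z": 0,"spin": 0,"fingers": 1},{"x": 0,"y": 0,"z": 0,"spin": 0,"fingers": 1},{"x": 0,"y": 0,"z": 0,"spin": 0,"fingers": 1},{"x": 0,"y": 0,"z": 0,"spin": 0,"fingers": 1}]}}

```text
clock: 2.95
eef_pos: [0.4507, -0.3128, -0.0014]
tool_rot: [0.989, 0.148, 0.001, 0.001]
ft_force: [-1.1, 0.8, 6.0]
grip_width: 0.0571
grasp_force: 62.4
```

{"api": "jog_arm", "payload": {"motion": [{"x": 0,"y": 0,"z": -15,"spin": 0,"fingers": 1},{"x": 0,"y": 0,"z": -55,"spin": 0,"fingers": 1},{"x": 0,"y": 0,"z": -105,"spin": 0,"fingers": 1},{"x": 0,"y": 0,"z": -155,"spin": 0,"fingers": 1},{"x": 0,"y": 0,"z": -185,"spin": 0,"fingers": 1},{"x": 0,"y": 0,"z": -185,"spin": 0,"fingers": 1}]}}

```text
clock: 3.7
eef_pos: [0.4517, -0.3136, 0.1859]
tool_rot: [0.989, 0.148, 0.003, 0.002]
ft_force: [-0.8, -1.2, -1.8]
grip_width: 0.057
grasp_force: 64.4
```

```bash
python3 look.py w3
```

```text
3.75 [ 0.4505859  -0.31281977  0.18359054] [ 0.18356647  0.44809681 -1.60991903]
```

View pics/w3.png

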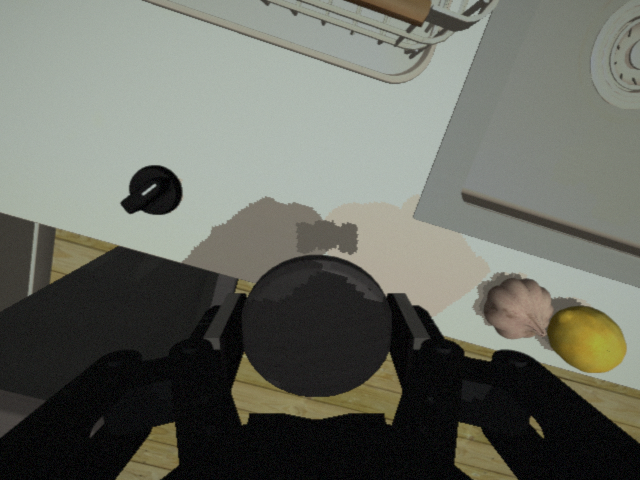

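The cap is held level between the pads. Its outline spans columns 243 to 391 and rows 255 to 396. I'll compute the in-hand offset and the shift to the seat.

```bash
cat > cap.py <<'E'
import pickle,numpy as np
from scipy.optimize import least_squares
from h import *
c=pickle.load(open("w3.pkl","rb"));tcp=np.array([.4506,-.3128,.1836]);m=np.array([243,391,255,396])
th=np.linspace(0,2*np.pi,180)
def box(p):
    P=np.vstack([np.c_[p[0]+.03*np.cos(th),p[1]+.03*np.sin(th),0*th+p[2]+dz] for dz in(-.0035,.003)]);q=proj(c,P)
    return np.array([q[:,0].min(),q[:,0].max(),q[:,1].min(),q[:,1].max()])
s=least_squares(lambda p:box(p)-m,[*tcp[:2],.197],x_scale=.01);print(s.x,s.fun)
d=s.x-tcp;a=np.radians(17);print("rel tcp tool x,y,z up",d[0]*np.cos(a)+d[1]*np.sin(a),d[0]*np.sin(a)-d[1]*np.cos(a),d[2])
E
python3 cap.py
```

```text
[ 0.44787784 -0.31481745  0.19399032] [-0.83063011  0.83228526  0.88369033 -0.94704586]
rel tcp tool x,y,z up -0.003193056490079282 0.0011334141625220437 0.010390319652040292
```

{"api": "jog_arm", "payload": {"motion": [{"x": 27,"y": -52,"z": 0,"spin": 10,"fingers": 1},{"x": 54,"y": -105,"z": 0,"spin": 20,"fingers": 1},{"x": 81,"y": -157,"z": 0,"spin": 30,"fingers": 1},{"x": 108,"y": -210,"z": 0,"spin": 40,"fingers": 1},{"x": 135,"y": -263,"z": 0,"spin": 50,"fingers": 1},{"x": 162,"y": -316,"z": 0,"spin": 60,"fingers": 1},{"x": 189,"y": -369,"z": 0,"spin": 70,"fingers": 1},{"x": 205,"y": -400,"z": 0,"spin": 80,"fingers": 1}]}}

```text
clock: 4.75
eef_pos: [0.3817, -0.2025, 0.1807]
tool_rot: [0.951, -0.297, 0.011, -0.083]
ft_force: [0.8, -0.2, -1.0]
grip_width: 0.0574
grasp_force: 64.6
```

```bash
python3 - <<'E'
import pickle
from h import *
t=pickle.load(open("c0.pkl","rb"))["top"]
for n,u,v,z in[("mw bottom L",170,176,0),("mw bottom R",352,180,0),("bottle",170,240,0),("mill",176,203,0)]:print(n,ray(t,u,v,z).round(3))
E
```

```text
mw bottom L [0.673 0.428 0.   ]
mw bottom R [ 0.676 -0.036  0.   ]
bottle [0.51  0.421 0.   ]
mill [0.605 0.41  0.   ]
```

```bash
python3 - <<'E'
from workcell import readout
o=readout.get_obs();print(o["clock"],o["eef_pos"],o["tool_rot"],o["joint_pos"],o["joint_vel"],o["tau"],o["ft_force"])
E
```

```text
4.75 [ 0.38173916 -0.20250168  0.18068879] [ 0.95131463 -0.29667913  0.01114187 -0.08281204] [-0.60331395  0.15775446 -0.2464127   1.19474038  0.16495479  3.14056228] [-6.10585417e-01 -2.60205129e-01 -3.49561832e-01 -2.51540247e-02
  2.12181988e-01 -3.18422510e-04] [ 3.12554464e+00 -3.13086104e+01  2.46727270e+01  3.28960530e-01
  4.95725032e-01  4.59987550e-04] [ 0.76115782 -0.20538042 -1.0043316 ]
```

Joint 6 hit its range: spinning positive raises it. I'll spin back the other way.

{"api": "jog_arm", "payload": {"motion": [{"x": 0,"y": 0,"z": 0,"spin": -10,"fingers": 1},{"x": 0,"y": 0,"z": 0,"spin": -20,"fingers": 1},{"x": 0,"y": 0,"z": 0,"spin": -30,"fingers": 1},{"x": 0,"y": 0,"z": 0,"spin": -40,"fingers": 1},{"x": 0,"y": 0,"z": 0,"spin": -50,"fingers": 1},{"x": 0,"y": 0,"z": 0,"spin": -60,"fingers": 1},{"x": 0,"y": 0,"z": 0,"spin": -60,"fingers": 1}]}}

```text
clock: 5.62
eef_pos: [0.3825, -0.2021, 0.181]
tool_rot: [0.972, 0.219, 0.051, -0.066]
ft_force: [-0.2, -0.2, -1.0]
grip_width: 0.0572
grasp_force: 64.6
```

The commanded pose kept a tilt of about 9.5°, taken up by joint 5. I'll unwind it at the opposite joint-6 limit, so I spin back first.

{"api": "jog_arm", "payload": {"motion": [{"x": 0,"y": 0,"z": 0,"spin": -10.6,"fingers": 1},{"x": 0,"y": 0,"z": 0,"spin": -21.2,"fingers": 1},{"x": 0,"y": 0,"z": 0,"spin": -31.8,"fingers": 1},{"x": 0,"y": 0,"z": 0,"spin": -42.4,"fingers": 1},{"x": 0,"y": 0,"z": 0,"spin": -53,"fingers": 1},{"x": 0,"y": 0,"z": 0,"spin": -63.6,"fingers": 1},{"x": 0,"y": 0,"z": 0,"spin": -74.2,"fingers": 1},{"x": 0,"y": 0,"z": 0,"spin": -84.8,"fingers": 1}]}}

```text
clock: 6.62
eef_pos: [0.3829, -0.2024, 0.1816]
tool_rot: [0.568, 0.819, 0.082, -0.013]
ft_force: [0.1, 0.1, -1.8]
grip_width: 0.0573
grasp_force: 64.6
```

{"api": "jog_arm", "payload": {"motion": [{"x": 0,"y": 0,"z": 0,"spin": -10.6,"fingers": 1},{"x": 0,"y": 0,"z": 0,"spin": -21.2,"fingers": 1},{"x": 0,"y": 0,"z": 0,"spin": -31.8,"fingers": 1},{"x": 0,"y": 0,"z": 0,"spin": -42.4,"fingers": 1},{"x": 0,"y": 0,"z": 0,"spin": -53,"fingers": 1},{"x": 0,"y": 0,"z": 0,"spin": -63.6,"fingers": 1},{"x": 0,"y": 0,"z": 0,"spin": -74.2,"fingers": 1},{"x": 0,"y": 0,"z": 0,"spin": -84.8,"fingers": 1}]}}

```text
clock: 7.62
eef_pos: [0.3829, -0.2024, 0.1816]
tool_rot: [-0.132, 0.988, 0.07, 0.045]
ft_force: [1.1, 0.4, -2.3]
grip_width: 0.0571
grasp_force: 64.6
```

{"api": "jog_arm", "payload": {"motion": [{"x": 0,"y": 0,"z": 0,"spin": -10.6,"fingers": 1},{"x": 0,"y": 0,"z": 0,"spin": -21.2,"fingers": 1},{"x": 0,"y": 0,"z": 0,"spin": -31.8,"fingers": 1},{"x": 0,"y": 0,"z": 0,"spin": -42.4,"fingers": 1},{"x": 0,"y": 0,"z": 0,"spin": -53,"fingers": 1},{"x": 0,"y": 0,"z": 0,"spin": -63.6,"fingers": 1},{"x": 0,"y": 0,"z": 0,"spin": -74.2,"fingers": 1},{"x": 0,"y": 0,"z": 0,"spin": -84.8,"fingers": 1}]}}

```text
clock: 8.62
eef_pos: [0.3829, -0.2024, 0.1817]
tool_rot: [0.764, -0.64, -0.021, -0.08]
ft_force: [-0.5, 0.2, -1.1]
grip_width: 0.0572
grasp_force: 64.6
```

```bash
cat > st.py <<'E'
from workcell import readout
import numpy as np
from scipy.spatial.transform import Rotation as R
o=readout.get_obs();r=R.from_quat(o["tool_rot"]).as_matrix();j=np.array(o["joint_pos"]);z=r[:,2];a=j[0]
print("t",round(o["clock"],2),"p",np.round(o["eef_pos"],4),"j",j.round(3),"yaw",np.degrees(np.arctan2(r[1,0],r[0,0])).round(2),"zlat",(-z[0]*np.sin(a)+z[1]*np.cos(a)).round(4),"zrad",(z[0]*np.cos(a)+z[1]*np.sin(a)).round(4),"F",np.round(o["ft_force"],1),"w",o["grip_width"])
E
python3 st.py
```

```text
t 8.62 p [ 0.3829 -0.2024  0.1817] j [-0.601  0.157 -0.244  1.196  0.164 -2.349] yaw -79.57 zlat 0.1636 zrad -0.0258 F [-0.5  0.2 -1.1] w 0.05719283877319619
```

{"api": "jog_arm", "payload": {"motion": [{"x": 0,"y": 0,"z": 0,"spin": -10.6,"fingers": 1},{"x": 0,"y": 0,"z": 0,"spin": -21.2,"fingers": 1},{"x": 0,"y": 0,"z": 0,"spin": -31.8,"fingers": 1},{"x": 0,"y": 0,"z": 0,"spin": -42.4,"fingers": 1},{"x": 0,"y": 0,"z": 0,"spin": -50,"fingers": 1},{"x": 0,"y": 0,"z": 0,"spin": -50,"fingers": 1}]}}

```text
clock: 9.38
eef_pos: [0.3932, -0.1854, 0.1818]
tool_rot: [0.96, -0.271, 0.014, -0.074]
ft_force: [-0.4, 0.2, -0.7]
grip_width: 0.0572
grasp_force: 64.6
```

```bash
python3 st.py
```

```text
t 9.38 p [ 0.3932 -0.1854  0.1818] j [-0.545  0.151 -0.25   1.183  0.15  -3.138] yaw -31.47 zlat 0.1498 zrad -0.0129 F [-0.4  0.2 -0.7] w 0.057164126990716
```

{"api": "jog_arm", "payload": {"motion": [{"x": 0,"y": 25,"z": 0,"spin": -5,"fingers": 1},{"x": 0,"y": 50,"z": 0,"spin": -10,"fingers": 1},{"x": 0,"y": 75,"z": 0,"spin": -15,"fingers": 1},{"x": 0,"y": 100,"z": 0,"spin": -20,"fingers": 1}]}}

```text
clock: 9.88
eef_pos: [0.4051, -0.1109, 0.1696]
tool_rot: [0.986, -0.16, 0.023, -0.033]
ft_force: [0.7, 0.9, -1.6]
grip_width: 0.0571
grasp_force: 64.6
```

```bash
python3 st.py
```

```text
t 9.88 p [ 0.4051 -0.1109  0.1696] j [-0.319  0.096 -0.341  1.1    0.072 -3.138] yaw -18.48 zlat 0.0717 zrad 0.0345 F [ 0.7  0.9 -1.6] w 0.05710518086585308
```

The tilt is halved. I'll unwind, go back to the azimuth where the remaining tilt is purely sideways, and repeat.

{"api": "jog_arm", "payload": {"motion": [{"x": -5,"y": 20,"z": -10,"spin": 10,"fingers": 1},{"x": -14,"y": 65,"z": -20,"spin": 20,"fingers": 1},{"x": -23,"y": 110,"z": -30,"spin": 30,"fingers": 1},{"x": -32,"y": 155,"z": -40,"spin": 40,"fingers": 1},{"x": -42,"y": 200,"z": -45,"spin": 50,"fingers": 1},{"x": -50,"y": 240,"z": -45,"spin": 56,"fingers": 1},{"x": -55,"y": 260,"z": -45,"spin": 56,"fingers": 1},{"x": -55,"y": 260,"z": -45,"spin": 56,"fingers": 1}]}}

```text
clock: 10.88
eef_pos: [0.2683, -0.3436, 0.1936]
tool_rot: [0.795, -0.606, 0.004, -0.04]
ft_force: [-0.2, 0.4, -1.6]
grip_width: 0.0574
grasp_force: 64.7
```

```bash
python3 st.py
```

```text
t 10.88 p [ 0.2683 -0.3436  0.1936] j [-0.963  0.149 -0.213  1.225  0.079 -2.802] yaw -74.56 zlat 0.079 zrad -0.0164 F [-0.2  0.4 -1.6] w 0.05737986801160505
```

{"api": "jog_arm", "payload": {"motion": [{"x": 0,"y": 0,"z": 0,"spin": -10,"fingers": 1},{"x": 0,"y": 0,"z": 0,"spin": -19,"fingers": 1},{"x": 8,"y": 23,"z": 0,"spin": -24,"fingers": 1},{"x": 16,"y": 47,"z": 0,"spin": -29,"fingers": 1},{"x": 25,"y": 70,"z": 0,"spin": -34,"fingers": 1},{"x": 33,"y": 94,"z": 0,"spin": -39,"fingers": 1}]}}

```text
clock: 11.62
eef_pos: [0.3105, -0.2784, 0.1876]
tool_rot: [0.933, -0.36, 0.004, -0.0]
ft_force: [-0.2, 0.4, -1.2]
grip_width: 0.0572
grasp_force: 64.7
```

```bash
python3 st.py
```

```text
t 11.62 p [ 0.3105 -0.2784  0.1876] j [-7.330e-01  9.800e-02 -2.860e-01  1.180e+00  3.000e-03 -3.138e+00] yaw -42.19 zlat 0.003 zrad 0.0073 F [-0.2  0.4 -1.2] w 0.05723221319140753
```

The tilt is now under 0.01 rad. I'll carry the cap to the burner; joint 6 has room at this yaw.

{"api": "jog_arm", "payload": {"motion": [{"x": -15,"y": -50,"z": -3,"spin": 0,"fingers": 1},{"x": -32,"y": -106,"z": -3,"spin": 0,"fingers": 1},{"x": -48,"y": -162,"z": -3,"spin": 0,"fingers": 1},{"x": -65,"y": -218,"z": -3,"spin": 0,"fingers": 1},{"x": -82,"y": -274,"z": -3,"spin": 0,"fingers": 1},{"x": -99,"y": -330,"z": -3,"spin": 0,"fingers": 1},{"x": -115,"y": -386,"z": -3,"spin": 0,"fingers": 1},{"x": -132,"y": -442,"z": -3,"spin": 0,"fingers": 1}]}}

```text
clock: 12.62
eef_pos: [0.5093, 0.1387, 0.191]
tool_rot: [0.933, -0.361, 0.004, 0.0]
ft_force: [1.6, -1.4, -2.0]
grip_width: 0.0576
grasp_force: 64.7
```

{"api": "jog_arm", "payload": {"motion": [{"x": -11,"y": -36,"z": 0,"spin": 10,"fingers": 1},{"x": -22,"y": -73,"z": 0,"spin": 20,"fingers": 1},{"x": -22,"y": -73,"z": 0,"spin": 30,"fingers": 1},{"x": -22,"y": -73,"z": 0,"spin": 30,"fingers": 1},{"x": -22,"y": -73,"z": 0,"spin": 30,"fingers": 1}]}}

```text
clock: 13.25
eef_pos: [0.5416, 0.2049, 0.191]
tool_rot: [0.808, -0.589, 0.004, -0.001]
ft_force: [-0.5, -0.5, -1.1]
grip_width: 0.0573
grasp_force: 64.8
```

```bash
python3 st.py; python3 look.py w4
```

```text
t 13.25 p [0.5416 0.2049 0.191 ] j [ 0.365  0.412  0.142  1.295 -0.006 -1.518] yaw -72.14 zlat -0.0056 zrad 0.0052 F [-0.5 -0.5 -1.1] w 0.05730798930737
13.3 [0.54174686 0.20469483 0.19113569] [ 0.87118545  0.22938917 -1.1248226 ]
```

View pics/w4.png

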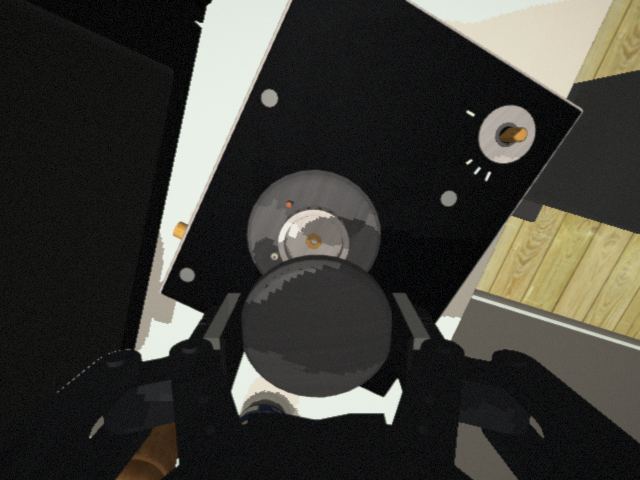

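The crown ring is visible: left 278, right 349, top 209, recess centre (314,241). The cap is unchanged in the hand at 242 to 391. The spindle is near (515,134).

```bash
python3 - <<'E'
import pickle,numpy as np,cv2
from scipy.optimize import least_squares
from h import *
th=np.linspace(0,2*np.pi,180);c=pickle.load(open("w4.pkl","rb"));tcp=np.array([.5417,.2047,.1911])
def box(p,r,zs):
    q=proj(c,np.vstack([np.c_[p[0]+r*np.cos(th),p[1]+r*np.sin(th),0*th+z] for z in zs]))
    return np.array([q[:,0].min(),q[:,0].max(),q[:,1].min(),q[:,1].max()])
s=least_squares(lambda p:(box(p,.026,[.078])-[278,349,209,0])[:3],tcp[:2],x_scale=.01);print("crown",s.x,s.fun)
print("recess dot z.068",ray(c,314,241,.068))
zc=tcp[2]+.0115
k=least_squares(lambda p:box(p,.03,[zc-.0035,zc+.003])-[242,391,255,396],tcp[:2],x_scale=.01);print("cap",k.x,k.fun)
a=np.radians(-72.1);X=np.array([np.cos(a),np.sin(a)]);Y=np.array([np.sin(a),-np.cos(a)])
for q in(s.x,np.array([.5417,.2098])):d=q-k.x;print("shift tool",d@X,d@Y)
d=k.x-tcp[:2];print("cap rel",d@X,d@Y)
print("spindle tip",ray(c,517,134,.078))
p=c["pixels"][...,::-1];cv2.imwrite("pics/crop2.png",cv2.resize(p[104:164,473:553],(800,600),interpolation=cv2.INTER_CUBIC))
E
```

```text
crown [0.5433257  0.21065005] [-0.32651772  0.32598951  0.01736829]
recess dot z.068 [0.54296435 0.21090366 0.068     ]
cap [0.54132658 0.20811783] [-2.44130017  2.4302852  -0.77350261  1.29020052]
shift tool -0.001795205625047615 -0.0026806507459009132
shift tool -0.0014859720023822135 -0.0008723704333994283
cap rel -0.003367159457402915 -0.0006951483173795864
spindle tip [0.43757608 0.09590932 0.078     ]
```

View pics/crop2.png

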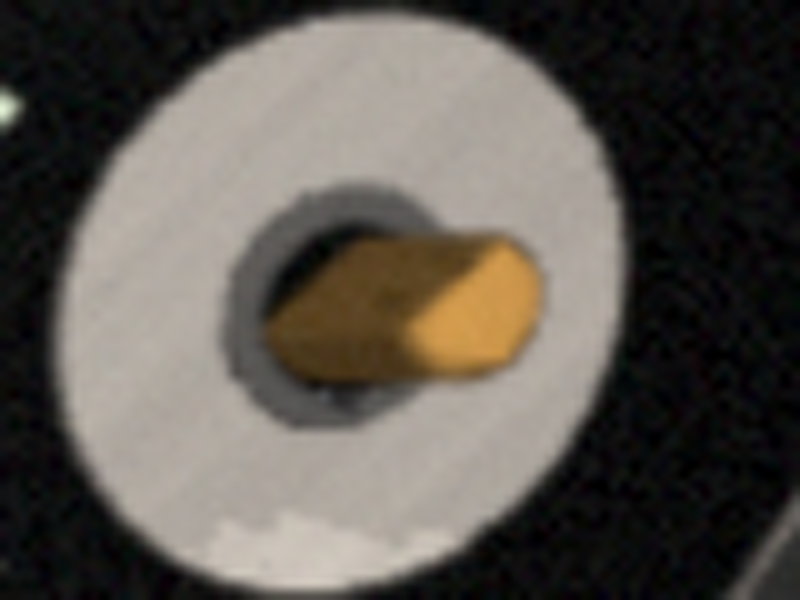

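The D is clear: the flat edge runs from crop (405,325) to (505,240) and faces upper left. Now I'll lower the cap.

{"api": "jog_arm", "payload": {"motion": [{"x": -1.8,"y": -2.4,"z": 40,"spin": 0,"fingers": 1},{"x": -1.8,"y": -2.4,"z": 80,"spin": 0,"fingers": 1},{"x": -1.8,"y": -2.4,"z": 100,"spin": 0,"fingers": 1},{"x": -1.8,"y": -2.4,"z": 106,"spin": 0,"fingers": 1},{"x": -1.8,"y": -2.4,"z": 110,"spin": 0,"fingers": 1},{"x": -1.8,"y": -2.4,"z": 113,"spin": 0,"fingers": 1},{"x": -1.8,"y": -2.4,"z": 115,"spin": 0,"fingers": 1},{"x": -1.8,"y": -2.4,"z": 116,"spin": 0,"fingers": 1}]}}

```text
clock: 14.3
eef_pos: [0.5452, 0.2071, 0.0756]
tool_rot: [0.808, -0.589, 0.004, -0.001]
ft_force: [-0.0, -0.8, -1.6]
grip_width: 0.0572
grasp_force: 64.8
```

```bash
python3 st.py;python3 - <<'E'
import pickle,numpy as np
from h import *
c=pickle.load(open("w4.pkl","rb"))
P=lambda x,y:ray(c,473+x/10,104+y/10,.078)[:2]
a,b=P(405,325),P(505,240);f=P(530,350);m=(a+b)/2;d=b-a;n=np.array([-d[1],d[0]])/np.linalg.norm(d)
cen=P(480,310)
if n@(m-cen)<0:n=-n
print("flat x yaw",np.degrees(np.arctan2(n[1],n[0])),"chord",np.linalg.norm(d),"axis",m-2.5e-3*n,"rosette z.06",ray(c,473+34.2,104+30,.06))
for q in[P(540,290),P(515,350),P(450,378)]:print(np.linalg.norm(q-(m-2.5e-3*n)))
E
```

```text
t 14.3 p [0.5452 0.2071 0.0756] j [ 0.366  0.506 -0.026  1.032 -0.006 -1.515] yaw -72.24 zlat -0.0057 zrad 0.0069 F [-0.  -0.8 -1.6] w 0.05722268571403489
flat x yaw -29.180440324373222 chord 0.00795242809081626 axis [0.4349538  0.09582149] rosette z.06 [0.43535762 0.09509709 0.06      ]
0.004246152895270307
0.003870949370886762
0.004436082901014468
```

{"api": "jog_arm", "payload": {"motion": [{"x": -0.4,"y": 1.3,"z": 0,"spin": 0,"fingers": 1},{"x": -0.4,"y": 1.3,"z": 1,"spin": 0,"fingers": 1},{"x": -0.4,"y": 1.3,"z": 2,"spin": 0,"fingers": 1},{"x": -0.4,"y": 1.3,"z": 3,"spin": 0,"fingers": 1},{"x": -0.4,"y": 1.3,"z": 4,"spin": 0,"fingers": 1},{"x": -0.4,"y": 1.3,"z": 4,"spin": 0,"fingers": 1}]}}

```text
clock: 15.05
eef_pos: [0.5435, 0.2069, 0.0711]
tool_rot: [0.808, -0.59, 0.004, -0.001]
ft_force: [0.3, 0.5, -1.9]
grip_width: 0.0568
grasp_force: 64.8
```

{"api": "jog_arm", "payload": {"motion": [{"x": 0,"y": 0,"z": 1,"spin": 0,"fingers": 1},{"x": 0,"y": 0,"z": 2,"spin": 0,"fingers": 1},{"x": 0,"y": 0,"z": 2.5,"spin": 0,"fingers": 1},{"x": 0,"y": 0,"z": 2.5,"spin": 0,"fingers": 1}]}}

```text
clock: 15.55
eef_pos: [0.5436, 0.2069, 0.0687]
tool_rot: [0.808, -0.59, 0.004, -0.001]
ft_force: [-0.8, -0.8, -1.3]
grip_width: 0.0571
grasp_force: 64.8
```

{"api": "jog_arm", "payload": {"motion": [{"x": 0,"y": 0,"z": 0.6,"spin": 0,"fingers": 1},{"x": 0,"y": 0,"z": 1.2,"spin": 0,"fingers": 1},{"x": 0,"y": 0,"z": 1.2,"spin": 0,"fingers": 1}]}}

```text
clock: 15.92
eef_pos: [0.5436, 0.2069, 0.0686]
tool_rot: [0.808, -0.59, 0.004, -0.001]
ft_force: [-2.0, -0.9, 5.3]
grip_width: 0.0569
grasp_force: 65.4
```

Contact is exactly at the seated height. I'll release and rise.

{"api": "jog_arm", "payload": {"motion": [{"x": 0,"y": 0,"z": -0.6,"spin": 0,"fingers": -0.2},{"x": 0,"y": 0,"z": -0.6,"spin": 0,"fingers": -0.6},{"x": 0,"y": 0,"z": -0.6,"spin": 0,"fingers": -1},{"x": 0,"y": 0,"z": -0.6,"spin": 0,"fingers": -1},{"x": 0,"y": 0,"z": -40,"spin": 0,"fingers": -1},{"x": 0,"y": 0,"z": -80,"spin": 0,"fingers": -1},{"x": 0,"y": 0,"z": -120,"spin": 0,"fingers": -1},{"x": 0,"y": 0,"z": -120,"spin": 0,"fingers": -1}]}}

```text
clock: 16.92
eef_pos: [0.5451, 0.2083, 0.1916]
tool_rot: [0.808, -0.59, 0.006, -0.005]
ft_force: [0.3, -0.8, -0.9]
grip_width: 0.085
grasp_force: 0.0
```

```bash
python3 st.py; python3 look.py w5
```

```text
t 16.93 p [0.5451 0.2083 0.1916] j [ 0.368  0.413  0.145  1.288 -0.006 -1.513] yaw -72.25 zlat -0.0057 zrad 0.0144 F [ 0.3 -0.8 -0.9] w 0.08499364917407909
16.975 [0.54384858 0.20776625 0.18926643] [-0.07323093 -0.42614879 -0.25203075]
```

View pics/w5.png

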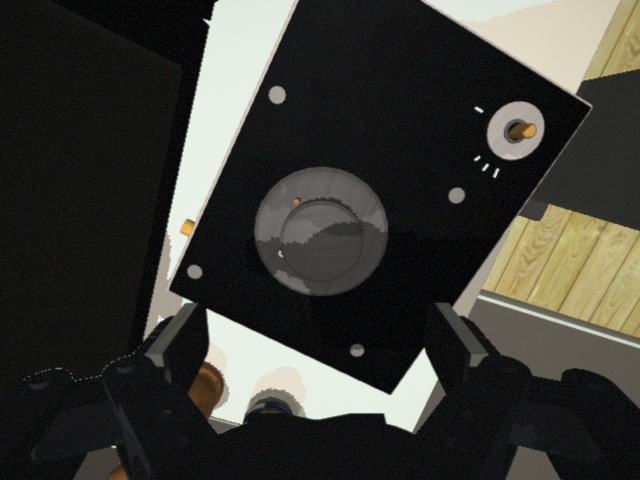

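The cap sits round and flat at (321,240), hiding the crown. The bottle and mill are untouched at the lower left. Next is the knob.

{"api": "jog_arm", "payload": {"motion": [{"x": 46,"y": 31,"z": 0,"spin": 0,"fingers": -1},{"x": 94,"y": 62,"z": 0,"spin": 0,"fingers": -1},{"x": 141,"y": 93,"z": 0,"spin": 0,"fingers": -1},{"x": 188,"y": 124,"z": 0,"spin": -5,"fingers": -1},{"x": 235,"y": 155,"z": 0,"spin": -12,"fingers": -1},{"x": 282,"y": 186,"z": 0,"spin": -22,"fingers": -1},{"x": 327,"y": 217,"z": 0,"spin": -31,"fingers": -1},{"x": 327,"y": 217,"z": 0,"spin": -31,"fingers": -1}]}}

```text
clock: 17.98
eef_pos: [0.4337, -0.1728, 0.1863]
tool_rot: [0.935, -0.355, 0.003, 0.0]
ft_force: [0.4, 0.3, -0.9]
grip_width: 0.0853
grasp_force: 0.0
```

{"api": "jog_arm", "payload": {"motion": [{"x": 0,"y": 0,"z": 50,"spin": 0,"fingers": -1},{"x": 0,"y": 0,"z": 80,"spin": 0,"fingers": -1},{"x": 0,"y": 0,"z": 80,"spin": 0,"fingers": -1}]}}

```text
clock: 18.35
eef_pos: [0.4337, -0.1685, 0.1048]
tool_rot: [0.936, -0.352, 0.0, -0.0]
ft_force: [-0.1, 0.2, -0.3]
grip_width: 0.0854
grasp_force: 0.0
```

```bash
python3 st.py; python3 look.py w6; python3 - <<'E'
import pickle
from h import *
c=pickle.load(open("w5.pkl","rb"));print("cap seated",ray(c,321,231,.083)); 
g=cv2.GaussianBlur(cv2.cvtColor(c["pixels"],cv2.COLOR_RGB2GRAY),(3,3),1)
c=pickle.load(open("w6.pkl","rb"));p=c["pixels"].astype(int);g=p.sum(2)/3
m=(g<70).astype(np.uint8);n,l,s,ce=cv2.connectedComponentsWithStats(m)
for i in range(1,n):
    if s[i,4]>300:print(i,s[i],ce[i].round(1))
E
```

```text
t 18.35 p [ 0.4337 -0.1685  0.1048] j [-0.371  0.272 -0.304  0.995  0.    -2.793] yaw -41.22 zlat 0.0003 zrad 0.0004 F [-0.1  0.2 -0.3] w 0.08542128693740975
18.4 [ 0.43530337 -0.16923344  0.10664726] [ 0.87624014 -0.18120155  0.19470647]
cap seated [0.54604006 0.20217543 0.083     ]
1 [  0   0  30  36 560] [ 9.6 11.8]
2 [   0    0   68  111 3274] [27.9 50.6]
3 [   0    0  120  142 2902] [48.8 85.4]
5 [  40    0  188  195 1281] [137.6  92.7]
36 [ 288  206   74   75 3397] [320.1 240.4]
89 [    0   256   640   224 82673] [315.5 407. ]
```

View pics/w6.png

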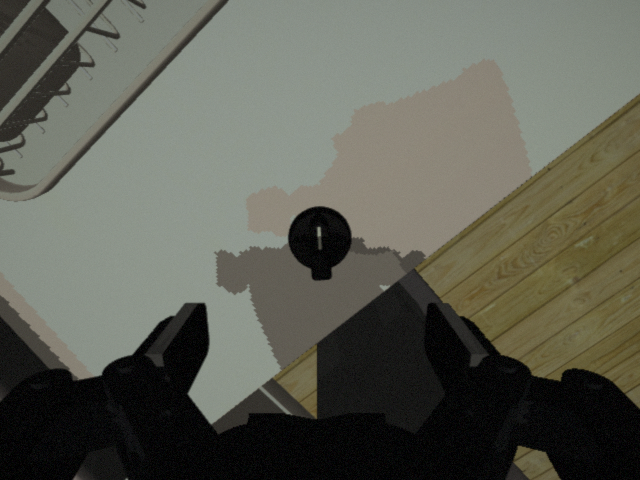

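The knob skirt is centred near (320,238), with its bar and white line almost vertical in the image (tool x) and the nose up. I'll work out the numbers.

```bash
python3 - <<'E'
import pickle
from h import *
c=pickle.load(open("w5.pkl","rb"));print("cap seated",ray(c,321,240,.083))
c=pickle.load(open("w6.pkl","rb"));g=c["pixels"].astype(float).mean(2)
r=g[215:265,305:335];v,u=np.nonzero(r>70);u=u+305;v=v+215
print(len(u),u.min(),u.max(),v.min(),v.max())
W=np.array([ray(c,a,b,.033)[:2] for a,b in zip(u,v)]);w=W-W.mean(0);d=np.linalg.svd(w)[2][0];print("line yaw",np.degrees(np.arctan2(d[1],d[0])),"line ctr",W.mean(0))
m=(g<70).astype(np.uint8);n,l,s,ce=cv2.connectedComponentsWithStats(m);i=l[240,310]
cols=np.nonzero((l==i)[230:245].any(0))[0];q=(cols.min()+cols.max())/2
k=ray(c,q,238,.0125)[:2];print(q,"skirt",k,"diam",np.linalg.norm(ray(c,cols.min(),238,.0125)-ray(c,cols.max()+1,238,.0125)))
foot=np.nonzero((l==i).any(1))[0];print(foot.min(),foot.max())
a=np.radians(-41.2);X=np.array([np.cos(a),np.sin(a)]);Y=np.array([np.sin(a),-np.cos(a)])
for t in([.4345,-.1688],):print("shift",(k-t)@X,(k-t)@Y)
R=cv2.Rodrigues(np.array(c["rvec"],float))[0];print("cam",(-R.T@np.array(c["tvec"],float).ravel()))
# spindle from w5: brass tip
c=pickle.load(open("w5.pkl","rb"));p=c["pixels"].astype(int)[100:165,480:560];b=((p[...,0]>150)&(p[...,0]-p[...,2]>60));v,u=np.nonzero(b);print("brass",len(u),u.mean()+480,v.mean()+100,ray(c,u.mean()+480,v.mean()+100,.078))
E
```

```text
cap seated [0.54400767 0.20845906 0.083     ]
48 317 320 227 247
line yaw 140.87511533413405 line ctr [ 0.44388731 -0.17836474]
323.0 skirt [ 0.43533673 -0.17492565] diam 0.04713366781151858
206 280
shift 0.004664464018171176 0.00405788627954663
cam [ 0.4881813  -0.21522162  0.24707993]
brass 106 529.6981132075472 131.06603773584905 [0.43502921 0.09573439 0.078     ]
```

{"api": "jog_arm", "payload": {"motion": [{"x": 4.5,"y": 1.5,"z": 0,"spin": -2,"fingers": -1},{"x": 4.5,"y": 1.5,"z": 40,"spin": -2,"fingers": -1},{"x": 4.5,"y": 1.5,"z": 75,"spin": -2,"fingers": -1},{"x": 4.5,"y": 1.5,"z": 88,"spin": -2,"fingers": -1},{"x": 4.5,"y": 1.5,"z": 88,"spin": -2,"fingers": -1},{"x": 4.5,"y": 1.5,"z": 88,"spin": -2,"fingers": -1}]}}

```text
clock: 19.15
eef_pos: [0.4409, -0.1753, 0.0214]
tool_rot: [0.942, -0.336, 0.006, 0.0]
ft_force: [-0.7, -0.3, -0.3]
grip_width: 0.0857
grasp_force: 0.0
```

```bash
python3 st.py
```

```text
t 19.15 p [ 0.4409 -0.1753  0.0214] j [-0.378  0.389 -0.395  0.775 -0.    -2.835] yaw -39.24 zlat -0.0001 zrad 0.0112 F [-0.7 -0.3 -0.3] w 0.0857310516475603
```

{"api": "jog_arm", "payload": {"motion": [{"x": -3.5,"y": 0,"z": 3,"spin": 0,"fingers": -1},{"x": -3.5,"y": 0,"z": 5.5,"spin": 0,"fingers": -1},{"x": -3.5,"y": 0,"z": 5.5,"spin": 0,"fingers": 0},{"x": -3.5,"y": 0,"z": 5.5,"spin": 0,"fingers": 0.6},{"x": -3.5,"y": 0,"z": 5.5,"spin": 0,"fingers": 1},{"x": -3.5,"y": 0,"z": 5.5,"spin": 0,"fingers": 1},{"x": -3.5,"y": 0,"z": 5.5,"spin": 0,"fingers": 1},{"x": -3.5,"y": 0,"z": 5.5,"spin": 0,"fingers": 1}]}}

```text
clock: 20.15
eef_pos: [0.437, -0.1728, 0.0146]
tool_rot: [0.942, -0.336, 0.004, 0.0]
ft_force: [0.1, -0.1, 2.1]
grip_width: 0.0117
grasp_force: 60.1
```

```bash
python3 st.py
```

```text
t 20.15 p [ 0.437  -0.1728  0.0146] j [-0.377  0.394 -0.411  0.756 -0.    -2.833] yaw -39.25 zlat -0.0001 zrad 0.0089 F [ 0.1 -0.1  2.1] w 0.011720729532429103
```

{"api": "jog_arm", "payload": {"motion": [{"x": 0,"y": 0,"z": -20,"spin": 0,"fingers": 1},{"x": 0,"y": 0,"z": -60,"spin": 0,"fingers": 1},{"x": 0,"y": 0,"z": -100,"spin": 0,"fingers": 1},{"x": 0,"y": 0,"z": -130,"spin": 0,"fingers": 1},{"x": 0,"y": 0,"z": -130,"spin": 0,"fingers": 1},{"x": 0,"y": 0,"z": -130,"spin": 0,"fingers": 1}]}}

```text
clock: 20.9
eef_pos: [0.435, -0.172, 0.1435]
tool_rot: [0.942, -0.336, 0.003, 0.0]
ft_force: [1.0, 0.7, -1.0]
grip_width: 0.012
grasp_force: 59.7
```

```bash
python3 st.py; python3 look.py w7; python3 - <<'E'
import pickle
from h import *
from workcell import readout
c=pickle.load(open("w7.pkl","rb"));g=cv2.GaussianBlur(c["pixels"],(3,3),1).astype(float).mean(2)
print("top dark by col",[(u,int(np.argmax(g[150:420,u]<60))+150) for u in range(220,420,8)])
r=g[280:400,300:340];v,u=np.nonzero(r>75);print("bright",len(u),u.min()+300,u.max()+300,v.min()+280,v.max()+280)
print(g[250:400:6,316:326:3].round(0).tolist())
E
```

```text
t 20.9 p [ 0.435  -0.172   0.1435] j [-0.376  0.232 -0.244  1.088 -0.    -2.833] yaw -39.25 zlat -0.0001 zrad 0.0068 F [ 1.   0.7 -1. ] w 0.012004741153764629
20.95 [ 0.43469657 -0.17187837  0.14300343] [ 0.47732411 -0.0210799  -0.76887102]
top dark by col [(220, 342), (228, 352), (236, 350), (244, 348), (252, 339), (260, 331), (268, 304), (276, 276), (284, 267), (292, 261), (300, 258), (308, 256), (316, 255), (324, 256), (332, 258), (340, 261), (348, 266), (356, 275), (364, 285), (372, 280), (380, 273), (388, 268), (396, 262), (404, 267), (412, 277)]
bright 227 300 316 301 399
[[96.0, 96.0, 96.0, 96.0], [19.0, 15.0, 29.0, 40.0], [6.0, 5.0, 5.0, 3.0], [4.0, 7.0, 6.0, 4.0], [3.0, 4.0, 5.0, 3.0], [4.0, 4.0, 6.0, 5.0], [4.0, 5.0, 5.0, 6.0], [6.0, 8.0, 8.0, 3.0], [41.0, 18.0, 6.0, 6.0], [76.0, 32.0, 8.0, 4.0], [76.0, 34.0, 4.0, 7.0], [75.0, 32.0, 7.0, 6.0], [75.0, 32.0, 8.0, 9.0], [76.0, 30.0, 7.0, 6.0], [11.0, 9.0, 6.0, 8.0], [8.0, 7.0, 6.0, 6.0], [8.0, 7.0, 6.0, 3.0], [4.0, 6.0, 8.0, 7.0], [3.0, 5.0, 5.0, 5.0], [7.0, 5.0, 7.0, 8.0], [5.0, 4.0, 5.0, 6.0], [7.0, 7.0, 4.0, 7.0], [22.0, 26.0, 23.0, 25.0], [23.0, 22.0, 23.0, 24.0], [22.0, 25.0, 22.0, 25.0]]
```

```bash
python3 - <<'E'
import pickle
from h import *
from scipy.optimize import least_squares
c=pickle.load(open("w7.pkl","rb"));g=cv2.GaussianBlur(c["pixels"],(3,3),1).astype(float).mean(2);tcp=np.array([.4348,-.1719,.1432])
a=np.radians(-39.25);X=np.array([np.cos(a),np.sin(a)]);Y=np.array([np.sin(a),-np.cos(a)])
uv=[(u,int(np.argmax(g[150:420,u]<60))+150) for u in range(280,356,4)]
for zz in(-.0146,-.0021):
  W=np.array([ray(c,u,v,tcp[2]+zz)[:2] for u,v in uv])
  s=least_squares(lambda p:np.hypot(*(W-p[:2]).T)-.022,tcp[:2]);r=least_squares(lambda p:np.hypot(*(W-p[:2]).T)-p[2],[*tcp[:2],.022])
  d=s.x-tcp[:2];print(zz,"rel",d@X,d@Y,abs(s.fun).max(),"free r",r.x[2],(r.x[:2]-tcp[:2])@X)
r=g[290:340,305:330];v,u=np.nonzero(r>50);W=np.array([ray(c,p+305,q+290,tcp[2]+.0184)[:2] for p,q in zip(u,v)]);w=W-W.mean(0);d=np.linalg.svd(w)[2][0]
print("line yaw",np.degrees(np.arctan2(d[1],d[0]))%180-180,"ctr rel",(W.mean(0)-tcp[:2])@X,(W.mean(0)-tcp[:2])@Y)
E
```

```text
-0.0146 rel -0.0023712704758823357 -0.0008810199387757591 0.00020716596674206014 free r 0.02207745522119096 -0.0024574499582581512
-0.0021 rel 0.0015319788058649072 -0.0008440126732744087 0.00045835543317062494 free r 0.02032621161393512 0.0033818490492301813
line yaw -38.900540624398076 ctr rel 0.006772234748136502 -0.0009014108163887955
```

{"api": "jog_arm", "payload": {"motion": [{"x": -36,"y": -30,"z": -3,"spin": 0,"fingers": 1},{"x": -78,"y": -64,"z": -6,"spin": 0,"fingers": 1},{"x": -120,"y": -98,"z": -6,"spin": 0,"fingers": 1},{"x": -162,"y": -133,"z": -6,"spin": -5,"fingers": 1},{"x": -204,"y": -167,"z": -6,"spin": -9.7,"fingers": 1},{"x": -238,"y": -195,"z": -6,"spin": -9.7,"fingers": 1},{"x": -238,"y": -195,"z": -6,"spin": -9.7,"fingers": 1},{"x": -238,"y": -195,"z": -6,"spin": -9.7,"fingers": 1}]}}

```text
clock: 21.95
eef_pos: [0.374, 0.1289, 0.1479]
tool_rot: [0.967, -0.255, 0.003, 0.001]
ft_force: [0.2, 0.0, -0.2]
grip_width: 0.0118
grasp_force: 59.7
```

```bash
python3 st.py; python3 look.py w8; python3 - <<'E'
import pickle
from h import *
c=pickle.load(open("w8.pkl","rb"));p=c["pixels"].astype(int)
b=((p[...,0]>150)&(p[...,0]-p[...,2]>60)).astype(np.uint8)
q=proj(c,[[.4348,.0957,.078]])[0];print("expect",q)
n,l,s,ce=cv2.connectedComponentsWithStats(b)
for i in range(1,n):
    if s[i,4]>40 and np.hypot(*(ce[i]-q))<60:
        k,_=cv2.findContours((l==i).astype(np.uint8),0,2);h=cv2.convexHull(k[0])
        ap=cv2.approxPolyDP(h,1.0,True).reshape(-1,2);print(s[i],ce[i],ray(c,*ce[i],.078))
        for a,d in zip(ap,np.roll(ap,-1,0)):
            A,D=ray(c,*map(float,a),.078)[:2],ray(c,*map(float,d),.078)[:2];e=D-A;print(a,d,"len",np.linalg.norm(e).round(4),"normal yaw",np.degrees(np.arctan2(-e[0],e[1])).round(1))
E
```

```text
t 21.95 p [0.374  0.1289 0.1479] j [ 0.336  0.093 -0.402  1.072 -0.006 -2.29 ] yaw -29.52 zlat -0.0059 zrad 0.0037 F [ 0.2  0.  -0.2] w 0.011778178811233097
22.0 [0.37425885 0.12849045 0.14812067] [ 0.35186389  0.3580394  -0.2971005 ]
expect [315.35369018 139.70109057]
[308 134  16  13 155] [315.4516129  139.59354839] [0.43482334 0.0956239  0.078     ]
[322 134] [323 140] len 0.0033 normal yaw 70.5
[323 140] [319 145] len 0.0035 normal yaw 20.9
[319 145] [314 146] len 0.0029 normal yaw -18.6
[314 146] [309 142] len 0.0035 normal yaw -67.3
[309 142] [309 135] len 0.0038 normal yaw -119.9
[309 135] [322 134] len 0.0072 normal yaw 154.7
```

{"api": "jog_arm", "payload": {"motion": [{"x": 36,"y": 0,"z": 0,"spin": 0,"fingers": 1},{"x": 72,"y": 0,"z": 0,"spin": 0,"fingers": 1},{"x": 72,"y": 0,"z": 30,"spin": 0,"fingers": 1},{"x": 72,"y": 0,"z": 48,"spin": 0,"fingers": 1},{"x": 72,"y": 0,"z": 48,"spin": 0,"fingers": 1},{"x": 72,"y": 0,"z": 48,"spin": 0,"fingers": 1}]}}

```text
clock: 22.75
eef_pos: [0.4382, 0.0929, 0.102]
tool_rot: [0.967, -0.256, 0.004, 0.0]
ft_force: [0.1, -0.4, -1.0]
grip_width: 0.0116
grasp_force: 59.7
```

```bash
python3 st.py
```

```text
t 22.75 p [0.4382 0.0929 0.102 ] j [ 0.212  0.239 -0.358  0.967 -0.005 -2.412] yaw -29.64 zlat -0.0048 zrad 0.0074 F [ 0.1 -0.4 -1. ] w 0.011591425214739146
```

{"api": "jog_arm", "payload": {"motion": [{"x": -1.2,"y": 0.2,"z": 5,"spin": 0,"fingers": 1},{"x": -1.2,"y": 0.2,"z": 8,"spin": 0,"fingers": 1},{"x": -1.2,"y": 0.2,"z": 10,"spin": 0,"fingers": 1},{"x": -1.2,"y": 0.2,"z": 12,"spin": 0,"fingers": 1},{"x": -1.2,"y": 0.2,"z": 13,"spin": 0,"fingers": 1},{"x": -1.2,"y": 0.2,"z": 13,"spin": 0,"fingers": 1}]}}

```text
clock: 23.5
eef_pos: [0.4367, 0.0941, 0.0885]
tool_rot: [0.967, -0.255, 0.004, 0.001]
ft_force: [-1.0, -0.1, 0.2]
grip_width: 0.0118
grasp_force: 59.7
```

```bash
python3 st.py
```

```text
t 23.5 p [0.4367 0.0941 0.0885] j [ 0.215  0.253 -0.379  0.932 -0.005 -2.411] yaw -29.54 zlat -0.0047 zrad 0.0067 F [-1.  -0.1  0.2] w 0.011810465896964393
```

It's 4 mm past the tip height with no force, so the D is engaged. I'll continue home.

{"api": "jog_arm", "payload": {"motion": [{"x": 0,"y": 0,"z": 2,"spin": 0,"fingers": 1},{"x": 0,"y": 0,"z": 4,"spin": 0,"fingers": 1},{"x": 0,"y": 0,"z": 6,"spin": 0,"fingers": 1},{"x": 0,"y": 0,"z": 7,"spin": 0,"fingers": 1},{"x": 0,"y": 0,"z": 8,"spin": 0,"fingers": 1},{"x": 0,"y": 0,"z": 9,"spin": 0,"fingers": 1},{"x": 0,"y": 0,"z": 9,"spin": 0,"fingers": 1}]}}

```text
clock: 24.38
eef_pos: [0.4367, 0.094, 0.0798]
tool_rot: [0.967, -0.255, 0.004, 0.001]
ft_force: [-2.1, -1.0, 5.6]
grip_width: 0.0116
grasp_force: 60.4
```

```bash
python3 st.py
```

```text
t 24.38 p [0.4367 0.094  0.0798] j [ 0.215  0.264 -0.391  0.909 -0.005 -2.411] yaw -29.55 zlat -0.0047 zrad 0.007 F [-2.1 -1.   5.6] w 0.011637056426954175
```

{"api": "jog_arm", "payload": {"motion": [{"x": 0,"y": 0,"z": 1,"spin": 0,"fingers": 1},{"x": 0,"y": 0,"z": 2,"spin": 0,"fingers": 1},{"x": 0,"y": 0,"z": 3,"spin": 0,"fingers": 1},{"x": 0,"y": 0,"z": 4,"spin": 0,"fingers": 1},{"x": 0,"y": 0,"z": 4.3,"spin": 0,"fingers": 1},{"x": 0,"y": 0,"z": 4.3,"spin": 0,"fingers": 1},{"x": 0,"y": 0,"z": 4.3,"spin": 0,"fingers": 1}]}}

```text
clock: 25.25
eef_pos: [0.4367, 0.094, 0.0759]
tool_rot: [0.967, -0.255, 0.004, 0.0]
ft_force: [-3.0, 0.1, 9.3]
grip_width: 0.0116
grasp_force: 60.8
```

```bash
python3 st.py
```

```text
t 25.25 p [0.4367 0.094  0.0759] j [ 0.215  0.269 -0.397  0.898 -0.005 -2.411] yaw -29.55 zlat -0.0047 zrad 0.0072 F [-3.   0.1  9.3] w 0.01164558149642998
```

{"api": "jog_arm", "payload": {"motion": [{"x": 0,"y": 0,"z": 0.4,"spin": 0,"fingers": 1},{"x": 0,"y": 0,"z": 0.4,"spin": 0,"fingers": 1},{"x": 0,"y": 0,"z": 0.4,"spin": 0,"fingers": 1}]}}

```text
clock: 25.62
eef_pos: [0.4368, 0.094, 0.0756]
tool_rot: [0.967, -0.255, 0.004, 0.0]
ft_force: [-3.1, -0.6, 8.5]
grip_width: 0.0119
grasp_force: 60.8
```

```bash
python3 st.py; python3 -c "
from workcell import bot
print(bot.job_done())"
```

```text
t 25.62 p [0.4368 0.094  0.0756] j [ 0.215  0.269 -0.397  0.897 -0.005 -2.411] yaw -29.55 zlat -0.0047 zrad 0.0073 F [-3.1 -0.6  8.5] w 0.011906858582010049
the job is handed in; nothing more can be done
None
```

I handed the job in at 25.6 s with the cap seated and let go and the gripper still holding the knob, home on the spindle, pressed in an estimated 5–6 of its 6 mm (from tool height and an 8.5 N push); I got no verdict back.

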